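# Free the silver ring from its ratchet clamp

### The arm

A 7-joint arm with a two-finger parallel gripper is mounted at the origin on the work surface. World frame = base frame: x ahead of the robot, y to its left, z up, the work surface at z = 0. Lengths are in m, angles in rad, forces in N, time in s.
With the tool pointing down it reaches from about 0.425 to 0.875 m from the base axis. Payload 9.9 kg.
Tool frame: the origin (TCP) lies at the very end of the fingers, on their centre line; the grasp point (between the pads) lies 19 mm behind it (arm.grasp_offset is the distance from the TCP to the grasp point, in m); z points along the fingers, y is the line along which they close (so a half turn about z gives the same grasp; the last joint's range is limited). The gripper opens to 85 mm and grips with 20 to 120 N. Pads are 22 mm wide; open, the fingers measure 114 mm over their backs; the gripper's body (76 mm by 85 mm) begins 54 mm behind the grasp point. The pads swing forward as they close: fully open they stand 13 mm farther back than shut.
Start: joints at [1.203, 0.576, 0.025, 1.437, -0.015, 1.129, -0.057], TCP at [0.189, -0.648, 0.231] pointing down, gripper open.
Joint ranges: [-2.76, 2.76], [-0.34, 2.15], [-1.52, 1.57], [0.19, 2.46], [-1.09, 4.23], [0.17, 1.99], [-2.82, 2.82]. Speed limits (rad/s): [2.22, 2.22, 3.01, 3.01, 3.14, 3.14, 3.14].

### API

Orientations are given as a unit quaternion [w, x, y, z].
In Python, from station import arm, move_gripper, eyes, read_clock, read_joint_pos, read_dq, read_tau, read_position, read_tcp_rot, read_wrist_force, read_ft_torque, read_grip_width, read_finger_force gives the robot as it stands. The module is installed in compiled form; this text tells all that it offers. Calls block until the motion is done:
- arm.reach(position, orientation): joint-space move of the TCP to a pose.
- arm.move_l(position, speed=0.15, orientation=None, max_force=None): straight line of the TCP; orientation=None keeps the orientation; speed is the mean speed in m/s. With max_force (N) it stops when the force on the tool has changed by that much, and returns True; else False.
- arm.move_j(angles): joint-space move.
- move_gripper(opening, f_grip=None): finger opening in m; f_grip is the grip in N (None keeps the last); returns when the fingers have stopped.
- arm.wait(seconds).
- arm.ik(position, orientation): joint angles nearest the present ones, or None.
- eyes.snapshot(name): name is "side" or "top" or "wrist"; returns the picture (384x512x3 uint8, red, green, blue); there is no depth.
- eyes.camera_info(name): a dict with "fx", "fy", "cx", "cy" (pixels), "k1" (the pictures are not rectified: a ray, as slopes to the right and down, at radius r is drawn at 1 + k1 r^2 times it, then the intrinsics apply), "cam_to_world" (4x4, takes a point from camera to world coordinates); the wrist camera has in their place "hand_eye" (4x4, takes a point from camera to tool coordinates, whose origin is the TCP and whose axes are the flange's). Camera axes: x right, y down, z forward; pixel columns grow to the right and rows downward; lengths in m; the calibration is good to about 2 mm. A picture is of the moment at which its call begins: read the wrist's pose just before it. camera_info takes no time and is no camera call.
A pose or a line that the arm cannot do raises arm.PlanningError and nothing moves.
- arm.sign_off(): hands the job in; it is judged then, once.
Readings, each from a call of its own:
- read_clock(): time.
- read_joint_pos(): joint angles.
- read_dq(): joint speeds.
- read_tau(): joint torques, N m.
- read_position(): TCP position.
- read_tcp_rot(): TCP orientation.
- read_wrist_force(): force on the tool from outside, world axes, zero at the start.
- read_ft_torque(): the same for the moment, N m.
- read_grip_width(): finger opening in m.
- read_finger_force(): force on a finger pad.
Only numpy, scipy, OpenCV 4.12 (cv2) and the standard library are available. Lean on these libraries where they do the work, as an engineer would, in place of code of your own. Each camera call takes 0.05 s, during which the arm holds its last target. There are 200 camera calls.

### The job

Two ratchet clamps stand on the silversmith's bench: open the one that holds down the round silver ring. Lift its sprung pawl off the ratchet wheel by the upright tab and keep it up until the clamp's arm has swung all the way back, then let the pawl drop back onto the wheel. Leave the ring standing on its block, and leave the other clamp, which holds the square ingot, shut.

Things in the scene. Friction and masses are not known exactly. Their poses are not given: they have to be found in the camera images.
- pawl_tab (a point): Centre of the upright steel tab on the ring clamp's pawl: 38 mm tall, 18 long (own x), 10 thick (own y; pinch across y), centre 121 mm above table; free beside it to 20 mm below centre. x: level, from pawl hinge to ring; z up. Hinge along y, 73 mm back and 31 below: lifting 12 mm takes it 6 mm to -x. 5 mm clears the teeth, 12 to 15 is ample, stop at 28. Needs 4 to 8 N; springs back down.
- clamp_arm (a joint): Angle (rad) of ratchet wheel and arm of the clamp that holds the ring: 0 clamped (arm level, its rubber foot on the ring), 1.0 fully back (arm raised, at its stop). Its spring swings it back in about 2 s while the pawl is up; if the pawl drops early it catches the next tooth (0.35 rad apart) and the arm stops there until the pawl is lifted again.
- other_arm (a joint): Same angle of the other, identical clamp, which holds a square silver ingot 56 x 56 x 24 mm: 0 clamped, and it must stay so.
- ring_centre (a point): Centre of the silver ring, 60 mm across, 24 mm tall, bore 50 mm, standing on its end face (z up) on a 66 mm square block under the foot of the clamp arm; 112 mm from the tab along the tab's x, 93 mm below it.
Mind the look-alikes: they are no part of the job. Leave any green or yellow look-alike of the part that bears ring_centre alone.

How it is judged:
By the outcome, as a careful person would: the job done as asked, in the order asked, and still so for the second after the job is handed in, with the robot touching nothing.
It also fails if it takes over 29 s, if anything falls off the work surface, if the arm or the gripper's body presses on something with over 40 N, if the wrist force passes 120 N, or if a joint passes its speed limit or range.

## Working session

There is one attempt and no reset: what is moved stays moved. The work goes in short steps, each a Python script; the robot and the scene stay as the last script left them, time stands still between calls to the robot, and variables do not carry over. Pictures are saved under pics/ and viewed, at most 10 in all, crops included, and the job is handed in when it is done.

```bash
mkdir -p pics
python3 - <<'E'
from station import *
import cv2
for n in ("top","side"):
    cv2.imwrite(f"pics/{n}0.png",eyes.snapshot(n)[:,:,::-1]); c=eyes.camera_info(n); print(n,c)
print(eyes.camera_info("wrist"),read_clock(),read_tcp_rot(),arm.grasp_offset)
E
```

```text
top {'fx': 409.52370027542685, 'fy': 409.52370027542685, 'cx': 255.60657529782463, 'cy': 196.0465465391414, 'k1': -0.08099851092206392, 'cam_to_world': array([[ 0.00411401, -0.9864059 ,  0.16427559,  0.47092919],
       [-0.99955794, -0.00889353, -0.02836963, -0.01503443],
       [ 0.02944496, -0.16408626, -0.98600644,  0.93479724],
       [ 0.        ,  0.        ,  0.        ,  1.        ]])}
side {'fx': 402.4385473154596, 'fy': 402.4385473154596, 'cx': 256.74582781070734, 'cy': 187.1539874023338, 'k1': -0.0851308210641167, 'cam_to_world': array([[-0.96925545, -0.17991398,  0.16785358,  0.50820188],
       [-0.24571968,  0.67205046, -0.69854851,  0.47552032],
       [ 0.01287257, -0.71831688, -0.69559698,  0.62630746],
       [ 0.        ,  0.        ,  0.        ,  1.        ]])}
{'fx': 320.1673295222034, 'fy': 320.1673295222034, 'cx': 253.5265499569862, 'cy': 190.1943680146408, 'k1': -0.0278653501712334, 'hand_eye': array([[-4.77801003e-04, -9.48685359e-01, -3.16221223e-01,
         8.18441587e-02],
       [ 9.99999794e-01, -3.17964997e-04, -5.57053589e-04,
        -6.74254104e-05],
       [ 4.27921304e-04, -3.16221424e-01,  9.48685315e-01,
        -1.43207861e-01],
       [ 0.00000000e+00,  0.00000000e+00,  0.00000000e+00,
         1.00000000e+00]])} 0.1 [-7.61956239e-04  9.89945229e-01  1.41449079e-01 -1.46162087e-04] 0.0187
```

View pics/top0.png

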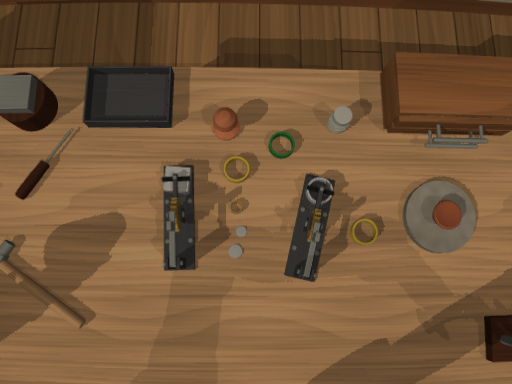

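View pics/side0.png

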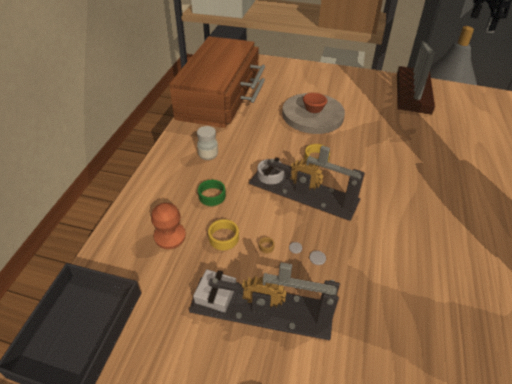

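The ring clamp is the one at top (310,227) and side (308,185). The other clamp is at top (178,217). I'll zoom in on the ring clamp.

Run:
```python
import cv2,numpy as np
t=cv2.imread("pics/top0.png")[170:285,275:350]; s=cv2.imread("pics/side0.png")[135:220,245:370]
t=cv2.resize(t,None,fx=5,fy=5,interpolation=2)[:575]; s=cv2.resize(s,None,fx=3.4,fy=3.4,interpolation=2)
o=np.zeros((575,800,3),np.uint8); o[:,:375]=t; o[:s.shape[0],375:]=s[:,:425]
cv2.imwrite("pics/z.png",o)
```

```text
(no output)
```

View pics/z.png

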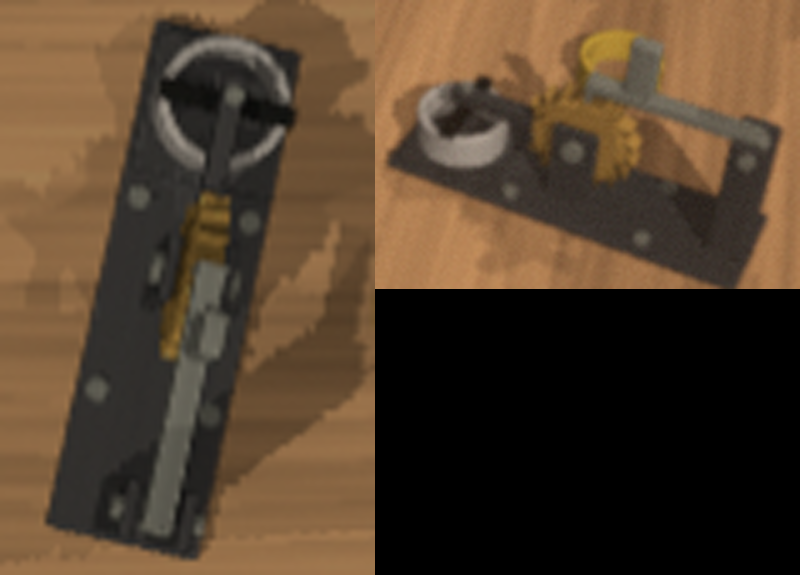

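The tab sits at about (316,236) in top and (324,156) in side. The ring is at about (320,191) in top.

```bash
cat > h.py <<'E'
import numpy as np,cv2
from station import *
from scipy.spatial.transform import Rotation as R
def rotm(q): return R.from_quat([q[1],q[2],q[3],q[0]]).as_matrix()
def ray(c,T,uv):
    K=np.array([[c['fx'],0,c['cx']],[0,c['fy'],c['cy']],[0,0,1]])
    # small inversion of the one-term distortion, by cv2
    p=cv2.undistortPoints(np.array([[uv]],float),K,np.array([c['k1'],0,0,0,0.]))[0,0]
    d=T[:3,:3]@[p[0],p[1],1]; return T[:3,3],d/np.linalg.norm(d)
def plane(c,T,uv,z):
    o,d=ray(c,T,uv); return o+d*(z-o[2])/d[2]
def tri(rays):
    A=sum(np.eye(3)-np.outer(d,d) for o,d in rays); b=sum((np.eye(3)-np.outer(d,d))@o for o,d in rays)
    x=np.linalg.solve(A,b); return x,[np.linalg.norm(np.cross(x-o,d)) for o,d in rays]
def wristT(): 
    T=np.eye(4);T[:3,:3]=rotm(read_tcp_rot());T[:3,3]=read_position();return T@eyes.camera_info("wrist")["hand_eye"]
def quat(yaw): # tool down, tool x at angle yaw in world
    q=(R.from_euler('z',yaw)*R.from_euler('x',np.pi)).as_quat(); return [q[3],q[0],q[1],q[2]]
E
python3 - <<'E'
from h import *
t=eyes.camera_info("top");s=eyes.camera_info("side");Tt=t['cam_to_world'];Ts=s['cam_to_world']
f=lambda x,y:(275+x/5-.5,170+y/5-.5); g=lambda x,y:(245+(x-375)/3.4-.5,135+y/3.4-.5)
print("tab top",tri([ray(t,Tt,f(207,322)),ray(s,Ts,g(648,44))]), plane(t,Tt,f(207,322),.14))
r=plane(t,Tt,f(226,104),.038);print("ring",r, plane(s,Ts,g(463,113),.03))
c=[plane(t,Tt,f(*p),.006) for p in((157,18),(301,57),(199,559),(47,522))]
print(np.array(c)); 
for a,b in((3,0),(2,1)): d=c[b]-c[a];print(np.degrees(np.arctan2(d[1],d[0])),np.linalg.norm(d))
h=plane(t,Tt,f(157,525),.095);print("hinge",h);d=r-h;print(np.degrees(np.arctan2(d[1],d[0])),np.linalg.norm(d))
E
```

```text
tab top (array([ 0.52717821, -0.15590078,  0.13951932]), [np.float64(0.0023681586547894587), np.float64(0.0023681586547896266)]) [ 0.52951584 -0.15593247  0.14      ]
ring [ 0.63469335 -0.18448419  0.038     ] [ 0.63792424 -0.19195253  0.03      ]
[[ 0.68102447 -0.15896494  0.006     ]
 [ 0.6631986  -0.22639898  0.006     ]
 [ 0.43294182 -0.17430486  0.006     ]
 [ 0.44934834 -0.10592793  0.006     ]]
-12.89438018893878 0.2376694150770806
-12.748183705581198 0.23607621780505259
hinge [ 0.45023296 -0.14205251  0.095     ]
-12.95447341418926 0.19767418606957154
```

Run:
```python
from h import *
yaw=np.radians(-12.85)
arm.reach([.526,-.158,.25],quat(yaw)); print(read_clock(),read_joint_pos())
T=wristT(); im=eyes.snapshot("wrist"); np.save("T1.npy",T); cv2.imwrite("pics/w1.png",im[:,:,::-1])
```

```text
2.2333 [ 0.224959    0.37074055 -0.02401076  1.74474166  0.01067528  1.02626188
 -1.59931225]
```

View pics/w1.png

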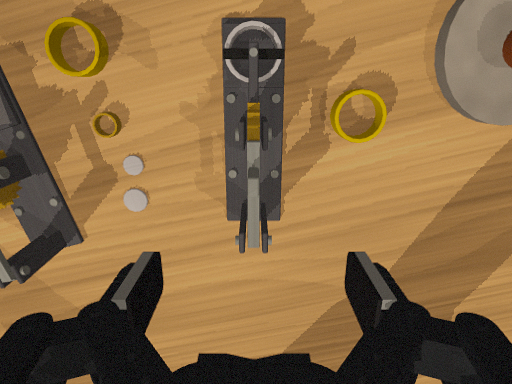

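The wrist view shows the ring clamp upright in the middle, with the pawl bar at columns 247-259 and the tab near (253,170). I'll zoom in.

Run:
```python
from h import *
im=cv2.imread("pics/w1.png"); cv2.imwrite("pics/z2.png",cv2.resize(im[90:250,220:290],None,fx=3.7,fy=3.7,interpolation=2))
c=eyes.camera_info("wrist");T=np.load("T1.npy")
for v in (168,174,180): print(v,plane(c,T,(253,v),.14),plane(c,T,(253,v),.102))
e=[plane(c,T,p,.006) for p in((227,219),(222,18),(281,219),(285,18))]
for a,b in((0,1),(2,3)): d=e[b]-e[a];print(np.degrees(np.arctan2(d[1],d[0])),np.linalg.norm(d))
print("ring",plane(c,T,(253.5,51.5),.04))
```

```text
168 [ 0.5419391  -0.16188918  0.14      ] [ 0.53238845 -0.15963441  0.102     ]
174 [ 0.53699957 -0.16075055  0.14      ] [ 0.52670751 -0.15832487  0.102     ]
180 [ 0.53199972 -0.15959801  0.14      ] [ 0.52095718 -0.15699932  0.102     ]
-13.084743158733625 0.2375376746514559
-12.503367119976474 0.23755319910556288
ring [ 0.63619895 -0.18399895  0.04      ]
```

View pics/z2.png

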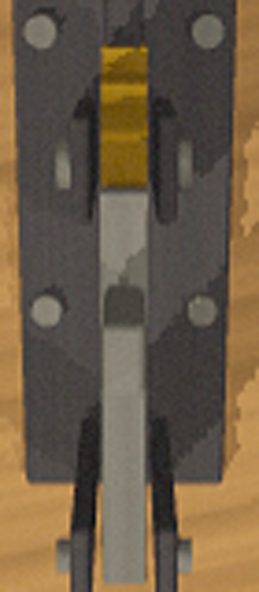

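Tab top face is centred at about (253.3,186.5). Both views put the tab at (0.5268,-0.1587), so I'm going in to grip.

Run:
```python
from h import *
yaw=np.radians(-12.8); q=quat(yaw); p=np.array([.5268,-.1587,.106])
move_gripper(.045,40)
arm.reach([p[0],p[1],.17],q)
print(arm.move_l(p,speed=.06,max_force=8),read_position(),read_wrist_force(),read_clock())
move_gripper(.0,35); print(read_grip_width(),read_finger_force(),read_wrist_force(),read_position(),read_clock())
cv2.imwrite("pics/w2.png",eyes.snapshot("wrist")[:,:,::-1])
```

```text
False [ 0.52703974 -0.15879165  0.10633106] [0.31218734 0.21355272 0.40712597] 4.3917
0.009213276949628207 36.967812180519104 [-0.00298096  0.31141375  1.65248429] [ 0.527019   -0.15869362  0.10623424] 4.7917
```

View pics/w2.png

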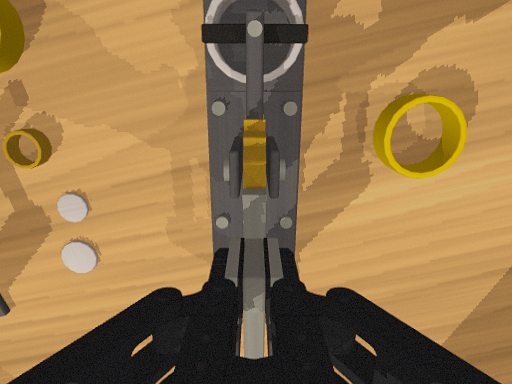

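The tab is pinched, with the pads closed on either side at about (253,260). Now I'll lift about the hinge, hold it up, and look.

```bash
cat >> h.py <<'E'
yaw=np.radians(-12.8); P0=np.array([.5268,-.1587,.106])
ex=np.array([np.cos(yaw),np.sin(yaw),0]); ey=np.array([-ex[1],ex[0],0])
H=np.array([.5268,-.1587,.121])-.073*ex-np.array([0,0,.031])
def lifted(th):
    r=R.from_rotvec(-th*ey); q=quat(yaw); Q=(r*R.from_quat([q[1],q[2],q[3],q[0]])).as_quat()
    return H+r.apply(P0-H),[Q[3],Q[0],Q[1],Q[2]]
E
python3 - <<'E'
from h import *
p,q=lifted(.185); print(p-P0)
print(arm.move_l(p,speed=.03,orientation=q,max_force=45),read_position(),read_wrist_force(),read_grip_width(),read_clock())
arm.wait(2.8); print(read_wrist_force(),read_clock())
a=eyes.snapshot("side")[100:260,180:400,::-1]; b=eyes.snapshot("wrist")[:,:,::-1]
o=np.zeros((384,800,3),np.uint8); o[:291,:400]=cv2.resize(a,(400,291)); o[:300,400:]=cv2.resize(b,(400,300)); cv2.imwrite("pics/l1.png",o)
E
```

```text
[-0.0040847   0.00092802  0.01315508]
False [ 0.52315603 -0.15796421  0.11930442] [ 2.35511382 -1.82929446 -0.97179952] 0.0095055975870657 5.45
[ 4.13537492 -3.35020797  1.4636743 ] 8.25
```

View pics/l1.png

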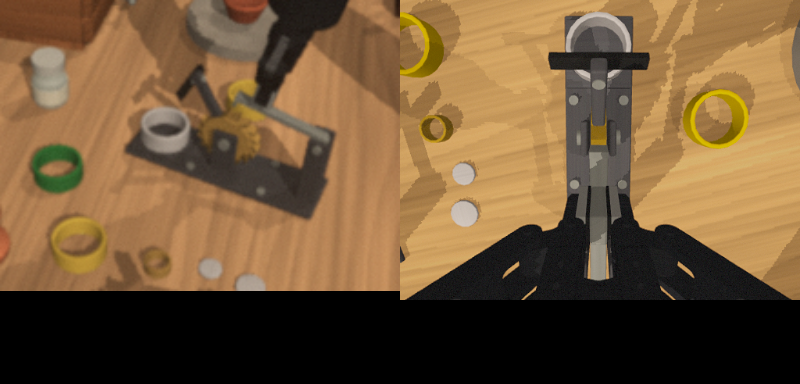

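The arm has swung up, with its foot at about (192,85) in the side crop and (600,60) in the wrist crop. The ring is still on its block. I'll check that the arm has stopped and work out its angle.

Run:
```python
from h import *
s=eyes.camera_info("side");w=eyes.camera_info("wrist")
T=wristT(); a=eyes.snapshot("wrist").astype(int); arm.wait(.5); b=eyes.snapshot("wrist").astype(int)
print("moving px",(abs(a-b).max(2)>40)[:200].sum(),read_clock())
x,e=tri([ray(w,T,(256,78)),ray(s,s['cam_to_world'],(180+192*.55,100+84*.55))]);d=x-[.5268,-.1587,0]
print("foot: along",d@ex,"lat",d@ey,"z",x[2],e)
i=cv2.imread("pics/side0.png")[135:220,245:370]; j=eyes.snapshot("side")[135:220,245:370,::-1]
cv2.imwrite("pics/l2.png",np.hstack([cv2.resize(k,(400,272),interpolation=2) for k in(i,j)]))
```

```text
moving px 0 8.95
foot: along 0.08260124676071659 lat -0.0013106704173169986 z 0.10883518164521769 [np.float64(0.001738662869688721), np.float64(0.0017386628696887713)]
```

View pics/l2.png

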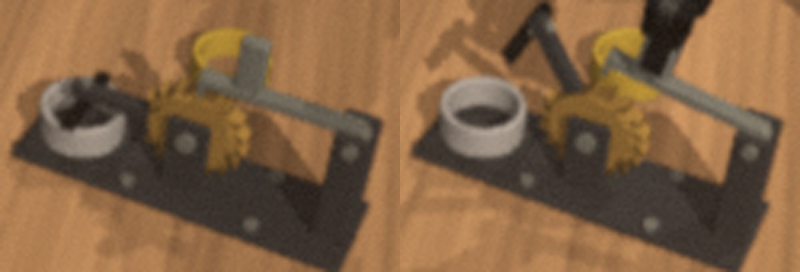

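The arm is at rest, roughly 1.0 rad back, with the ring standing. Next: lower the pawl, release it and retreat.

Run:
```python
from h import *
p,q=lifted(.03)
print(arm.move_l(p,speed=.03,orientation=q,max_force=20),read_position(),read_wrist_force(),read_clock())
move_gripper(.045); arm.wait(.3)
x=read_position(); arm.move_l([x[0],x[1],.25],speed=.1); arm.wait(.3)
T=wristT(); print(read_wrist_force(),read_clock())
cv2.imwrite("pics/f.png",np.hstack([cv2.resize(eyes.snapshot(n)[:,:,::-1][c],(400,300),interpolation=2) for n,c in(("side",np.s_[120:330,170:400]),("wrist",np.s_[:,:]))]))
```

```text
False [ 0.52656099 -0.15871665  0.10818274] [ 4.49025638 -2.77921611  0.94415092] 9.5333
[ 0.05890576 -0.43247772  0.34993829] 12.1333
```

View pics/f.png

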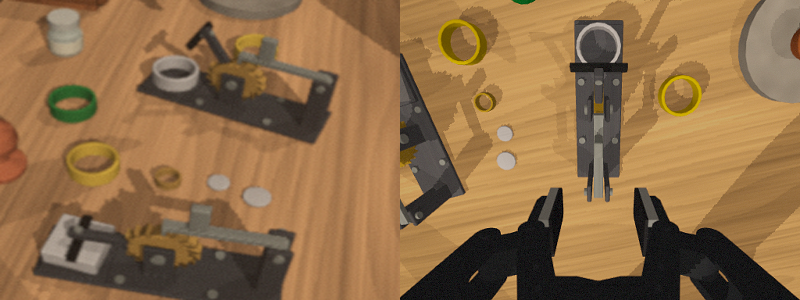

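The arm is back with its foot at (200,37), the pawl is down on the wheel, and the ring stands on its block at (175,72). The ingot clamp is still shut, and the gripper is clear.

```bash
python3 -c "
from station import *
print(arm.sign_off())"
```

```text
the job is handed in; nothing more can be done
None
```

The ring clamp is open, its arm at rest fully back (about 1.0 rad, estimated from the camera views) and its pawl back down on the wheel; the ring still stands on its block, the ingot clamp stayed shut, and I handed the job in at about 12 s.

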